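# Hang the tube basket in the water bath's rim notch

## Task

Pick up the steel tube basket by its red grip and hang it inside the water bath by its own hook, over the blue rail on the bath's near rim, seated fully down in the rail's one notch so that it hangs upright and cannot slide along. The rail is thin plastic: feel for the notch gently, with never more than 20 N on the bath, then let go. Leave the amber bottle, the flask and the beaker standing where they are.

Things in the scene. Friction and masses are not known exactly. Their poses are not given: they have to be found in the camera images.
- bath: fixed open steel water bath, empty, 220 mm long (its x), 280 mm wide (y), walls 4 mm, side walls 130 mm high, inner floor at 8 mm; white control housing 70 mm long, 150 mm high at the far (+x) end. Origin: at bench level under the middle of the near wall; x points from the near wall into the bath, y along that wall, z up
- rail_mid (a point): fixed point on the bath, (0, 0, 130) mm in its frame, axes as the bath's: middle of the near rim, at the height of the flat top of the blue plastic hanger rail that runs along this rim. Rail 10 mm thick (x), centred on x = 0; it ends in dark steel corner sleeves 12 mm thick, of the same height, from 64 mm to 140 mm either side
- rim_low (a point): fixed point on the bath, (0, 0, 120) mm: the height of the yellow floor of the rail's ONE notch, 20 mm wide (y), 10 mm deep, open on top and through. The rail was left anywhere along its sleeves: the notch centre lies at y = -35 to +35 mm, which no reading gives; see or feel it (a hook slid along the rail at about 4 N loses its support there). Rail rigid and too stiff to slide
- basket: steel tube basket with three capped tubes fixed in it, 150 to 310 g, standing upright on the bench. Origin: centre of its underside; z up; its hook is on its -x side. Box 50 mm (x) by 56 mm (y), 50 mm high; tube caps up to 78 mm. Hung right, its x lies along the bath's x, the box inside the bath, the hook's lip outside the near rim
- hook (a point): on the basket, (-38, 0, 100) mm in its frame: middle of the underside of the hook's crown, which comes to rest on the notch floor. The strap, 14 mm wide (y), 4 mm thick, rises at x = -29 to -25 mm to z = 104 mm, runs level to -x and turns down as a lip at x = -51 to -47 mm, tip at z = 77 mm: a hook 18 mm wide inside, 23 mm deep
- grip (a point): on the basket, (-20, 0, 126.5) mm in its frame: centre of its upright red plastic grip, 16 mm (x) by 22 mm (y), from z = 104 to 149 mm of the basket's frame, above the strap
- amber: bystander: amber bottle with blue cap, 60 mm across, 130 mm high, standing on the bench about 150 mm from the basket on the side away from its hook; origin: centre of its underside
- flask: bystander: green glass conical flask, 70 mm across, 115 mm high, standing on the bench in front of the bath's near wall; origin: centre of its underside
- beaker: bystander: white beaker, 56 mm across, 75 mm high, standing on the bath's inner floor towards its far end; origin: centre of its underside
Mind the look-alikes: they are no part of the job. What is shaped like the basket but purple is not meant.

How it is judged:
On the way, in this order (a step that is already met when the one before it is completed fails the run):
1. the basket is lifted clear of the bench (height (world z) of basket above 0.06 m), for 0.1 s.
2. the basket's hook is over the near rim and seated down in the notch (x of hook in the frame of bath between -0.009 and 0.009 m and y of hook in the frame of bath between -0.05 and 0.05 m and z of hook in the frame of bath between 0.115 and 0.1235 m and angle between basket's own z axis and vertical below 0.15 rad and angle between the x axis of basket and the x axis of bath, either way round below 0.3 rad and x of basket in the frame of bath above 0.02 m), for 0.2 s.
At the end, for the whole second after the job is handed in: the basket hangs released and at rest in the bath, hook crown within 3.5 mm of the notch floor, strap inside and lip outside the near rim, upright within 8 degrees, square to the rim within 17; amber bottle, flask and beaker upright and within 20 mm of where they stood (all of step 2 and linear speed of basket below 0.02 m/s and angular speed of basket below 0.2 rad/s and contact force between the fingers and basket below 0.1 N and distance of each of amber, flask, beaker from where it was at the start of the episode below 0.02 m and angle between each of amber, flask, beaker's own z axis and vertical below 0.2 rad); the robot touches nothing.
It fails at once if more than 20 N of force on the bath or its rail (contact force between anything else and bath above 20 N).
It fails at once if the amber bottle is shoved more than 20 mm or tipped (not (distance of amber from where it was at the start of the episode below 0.02 m and angle between amber's own z axis and vertical below 0.2 rad)).
It fails at once if the green glass flask is shoved more than 20 mm or tipped (not (distance of flask from where it was at the start of the episode below 0.02 m and angle between flask's own z axis and vertical below 0.2 rad)).
It fails at once if the white beaker is shoved more than 20 mm or tipped (not (distance of beaker from where it was at the start of the episode below 0.02 m and angle between beaker's own z axis and vertical below 0.2 rad)).
It also fails if it takes over 61 s, if anything falls off the work surface, if the arm or the gripper's body presses on something with over 40 N, if the wrist force passes 120 N, or if a joint passes its speed limit or range.

## Robot

A 6-joint arm with a two-finger parallel gripper is mounted at the origin on the work surface. World frame = base frame: x ahead of the robot, y to its left, z up, the work surface at z = 0. Lengths are in m, angles in rad, forces in N, time in s.
With the tool pointing down it reaches from about 0.35 to 0.725 m from the base axis. Payload 6 kg.
Tool frame: the origin (TCP) lies on the centre line of the jaws, within the pads' length; the fingertips stand ahead of it and the grasp point (between the pads) is the TCP (arm.finger_overhang is the z of the fingertips in the tool frame, in m); z points along the fingers, y is the direction in which the jaws open and shut (so a half turn about z gives the same grasp; the last joint's range is limited). The gripper opens to 85 mm and grips with 20 to 120 N. Pads are 22 mm wide; open, the fingers measure 114 mm over their backs; the gripper's body (76 mm by 85 mm) begins 54 mm behind the grasp point. The pads swing forward as they close: fully open they stand 13 mm farther back than shut.
Start: joints at [1.564, 0.04, 0.085, 0, -1.615, -0.334], TCP at [0.201, 0.565, 0.25] pointing down, gripper open.
Joint ranges: [-2.56, 2.56], [-1.29, 2.01], [-1.08, 1.49], [-3.29, 1.98], [-2.81, -0.18], [-2.99, 2.99]. Speed limits (rad/s): [2.57, 2.57, 3.01, 3.14, 3.14, 3.14].

## Interface

Orientations are given as a rotation vector (axis times angle).
In Python, from rig import arm gives the robot as it stands.
- The arm moves only by the tool jog_arm, never from a script. Its arguments are lists of equal length, an entry for each row: "dp": the shift along the world's x, y, z in m, a list of three; "rotation": the turn, a rotation vector about the world's x, y, z in degrees, a list of three; "claw": the closure, from 0 (fully open) to 1 (shut). A call has 1 to 8 rows; each row shifts and turns the commanded pose from where the row before left it; what a row does not reach is not made up. A row lasts 1/12 s, in which the tool goes at most 41.7 mm and 7.16 degrees, less where a joint would pass 70% of its speed; a pose out of reach is approached as far as the arm can. A call is refused whole if a number of a shift passes 0.0417 or a number of a turn 7.16, either way. A call with a gripper value outside its range is refused whole. The fingers move at their own pace and stop on an object; the grip force is fixed at half the most. Time passes only in rows, so rows that do not move let the fingers close. It gives the time, the measured TCP pose, the force and the opening at its end, in the units of the state.
- arm.get_obs(): the state, without advancing time (a new reading comes with each control period).
- arm.grab_frame(name): name is "side" or "top"; returns a dict with "image" (384x512x3 uint8, red, green, blue), "intrinsics" (3x3 intrinsics, pixels), "dist_coeffs" ([k1, k2, p1, p2, k3] as OpenCV has them; the pictures are not rectified), "R" (3x3) and "t" (3): a world point X has camera coordinates R X + t. Camera axes: x right, y down, z forward; pixel columns grow to the right and rows downward; lengths in m; the calibration is good to about 2 mm. A picture is of the moment at which its call begins. There is no depth.
- arm.sign_off(): hands the job in, once; it reports no verdict.
Trained networks look in a picture, given as the dict that the camera call returned (one of the last four; its "shot" number tells which), for a name from the list of things; names that differ only in an ending like _2 or _b are one class to them, and where a whole thing is asked for, a point or a joint stands for the part that bears it (a point fixed in the world has none). Each returns a list of dicts, best first, with "score" (0 to 1); they miss things now and then, are a little off and sometimes report something else, mostly with a low value. They report only what shows in the picture. A call takes as long as a camera call. They do not tell look-alikes from the thing itself.
- arm.search_frame(label, picture): "point" ([column, row] in pixels, amid what is visible of it).
- arm.trace(label, picture): "region" (384x512 bool, what is visible of it) and "point" ([column, row] in pixels, amid what is visible of it).
- arm.mark_of(label, picture): "point" ([column, row] in pixels: a listed point, or the origin of a listed thing).
The state is a dict: "t": time; "q": joint angles; "joint_vel": joint speeds; "effort": joint torques, N m; "tcp_pos": TCP position; "tool_rot": TCP orientation; "force": force on the tool from outside, world axes, zero at the start; "ft_torque": the same for the moment, N m; "width": finger opening in m.
Only numpy, scipy, OpenCV 4.12 (cv2) and the standard library are available. Lean on these libraries where they do the work, as an engineer would, in place of code of your own. Each camera call takes 0.05 s, during which the arm holds its last target. There are 200 camera calls.

## Working session

There is one attempt and no reset: what is moved stays moved. The work goes in short steps, Python scripts to look and compute and a tool call to move; the robot and the scene stay as the last step left them, time stands still between calls to the robot, and variables do not carry over. Pictures are saved under pics/ and viewed, about 8 in all and at most 12, crops included, and the job is handed in when it is done.

Besides the shell and the picture viewer there is one more tool, called after "Call:" as name(argument=value, ...) on one line, values as JSON. jog_arm: Moves the arm, as the interface text tells. Its arguments: {"type":"object","properties":{"dp":{"type":"array"},"rotation":{"type":"array"},"claw":{"type":"array"}},"required":["dp","rotation","claw"]}

```bash
ls; mkdir -p pics
cat > h.py <<'E'
import numpy as np, cv2
from rig import arm
def grab(n,save=None):
    f=arm.grab_frame(n)
    if save: cv2.imwrite('pics/'+save,cv2.cvtColor(f['image'],cv2.COLOR_RGB2BGR))
    return f
def ray(f,p):
    u=cv2.undistortPoints(np.array([[p]],float),np.array(f['intrinsics']),np.array(f['dist_coeffs'])).ravel()
    R=np.array(f['R']);t=np.array(f['t']);return -R.T@t, R.T@np.array([u[0],u[1],1.])
def onz(f,p,z):
    c,d=ray(f,p);return c+d*(z-c[2])/d[2]
def tri(l):
    A=np.zeros((3,3));b=np.zeros(3)
    for f,p in l:
        c,d=ray(f,p);d=d/np.linalg.norm(d);M=np.eye(3)-np.outer(d,d);A+=M;b+=M@c
    return np.linalg.solve(A,b)
def proj(f,X):
    R=np.array(f['R']);return cv2.projectPoints(np.atleast_2d(np.array(X,float)),cv2.Rodrigues(R)[0],np.array(f['t'],float),np.array(f['intrinsics']),np.array(f['dist_coeffs']))[0].reshape(-1,2)
E
python3 - <<'E'
from h import *
np.set_printoptions(precision=4,suppress=True)
S=grab('side','s0.png');T=grab('top','t0.png')
for f in(S,T):
    c,_=ray(f,(256,192));print(c,np.array(f['R'])[2])
im=np.hstack([S['image'],T['image']]);
for l in ['basket','hook','grip','bath','rail_mid','rim_low','amber','flask','beaker']:
    for n,f in(('s',S),('t',T)):
        print(l,n,[(np.round(d['point'],1).tolist(),round(d['score'],2)) for d in arm.mark_of(l,f)][:4])
print(arm.get_obs(), arm.finger_overhang)
E
```

```text
pics
[ 0.4108 -0.6487  0.8569] [ 0.1173  0.6837 -0.7203]
[0.486  0.0503 1.0476] [ 0.0526  0.0226 -0.9984]
basket s [([251.1, 145.8], 0.94), ([200.8, 138.4], 0.74)]
basket t [([193.8, 199.0], 0.97), ([137.8, 221.7], 0.79), ([152.4, 174.6], 0.72)]
hook s [([192.3, 118.7], 0.97), ([219.7, 144.5], 0.7), ([227.8, 328.4], 0.67), ([246.1, 125.1], 0.64)]
hook t [([178.2, 211.4], 0.81), ([372.0, 190.2], 0.58)]
grip s [([251.4, 112.9], 0.78), ([224.6, 133.8], 0.69), ([194.8, 110.3], 0.62)]
grip t [([146.4, 173.7], 0.93), ([179.2, 203.9], 0.82), ([128.1, 227.6], 0.61), ([193.3, 200.2], 0.26)]
bath s [([282.6, 329.3], 0.6)]
bath t [([362.1, 190.7], 0.87)]
rail_mid s [([282.4, 291.2], 0.56)]
rail_mid t [([375.1, 189.8], 0.56)]
rim_low s [([281.4, 297.8], 0.73)]
rim_low t [([372.1, 188.3], 0.61)]
amber s [([283.3, 180.5], 0.7)]
amber t [([207.3, 148.2], 0.66), ([198.1, 198.4], 0.66)]
flask s [([228.7, 327.0], 0.93)]
flask t [([356.4, 232.1], 0.62)]
beaker s [([356.6, 309.0], 0.87)]
beaker t [([357.6, 133.3], 0.96)]
{'t': 1.0, 'q': array([ 1.5637,  0.0402,  0.0848, -0.    , -1.6155, -0.3337]), 'joint_vel': array([ 0.0004,  0.0012, -0.0009,  0.    ,  0.002 ,  0.0011]), 'effort': array([ -0.0001, -36.7931,  34.745 ,   6.9329,  -0.0009,  -0.    ]), 'tcp_pos': array([0.2005, 0.5655, 0.2503]), 'tool_rot': array([ 3.096 , -0.5327,  0.    ]), 'force': array([-0.5727, -0.2821, -0.394 ]), 'ft_torque': array([-0.0112,  0.0192, -0.0289]), 'width': 0.08535258908506425} 0.019
```

View pics/s0.png

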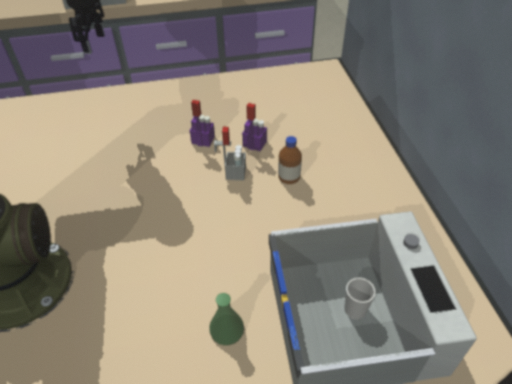

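View pics/t0.png

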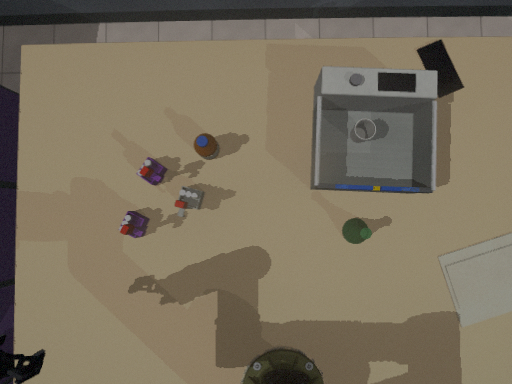

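The side view shows the steel basket at about (235,160), with purple look-alikes at (202,130) and (255,133). In the top view the steel one is at (190,198), with the purple ones at (152,171) and (134,224). The yellow notch is at side (285,298) and top (377,188). I choose the grey basket and will check it in a crop.

Run:
```python
from h import *
np.set_printoptions(precision=4,suppress=True)
S=grab('side');T=grab('top')
print('grip',tri([(S,(224.6,133.8)),(T,(179.2,203.9))]))
print('hook',tri([(S,(219.7,144.5)),(T,(178.2,211.4))]))
print('basket',onz(T,(193.8,199.0),0))
# colour segmentation
def blob(f,lo,hi,box):
    h=cv2.cvtColor(f['image'],cv2.COLOR_RGB2HSV);m=cv2.inRange(h,lo,hi);k=np.zeros_like(m);x0,y0,x1,y1=box;k[y0:y1,x0:x1]=m[y0:y1,x0:x1]
    ys,xs=np.nonzero(k);return (xs.mean(),ys.mean()),len(xs),(xs.min(),xs.max(),ys.min(),ys.max()),k
ys=blob(S,(20,150,120),(35,255,255),(265,240,310,360));yt=blob(T,(20,150,120),(35,255,255),(310,170,440,200))
print('yellow',ys[:3],yt[:3],tri([(S,ys[0]),(T,yt[0])]),onz(T,yt[0],.12),onz(S,ys[0],.12))
bs=blob(S,(105,150,80),(125,255,255),(265,240,310,360));bt=blob(T,(105,150,80),(125,255,255),(310,170,440,200))
for b,f in((bs,S),(bt,T)):
    v=cv2.fitLine(np.argwhere(b[3])[:,::-1].astype(np.float32),cv2.DIST_L2,0,.01,.01).ravel()
    L=40; a=onz(f,v[2:]-L*v[:2],.13);c=onz(f,v[2:]+L*v[:2],.13); print('blue',b[1:3],a,c,np.degrees(np.arctan2(*(c-a)[:2])))
rs=blob(S,(0,150,80),(8,255,255),(215,120,235,155));rt=blob(T,(0,150,80),(8,255,255),(170,190,190,220))
print('red',rs[:3],rt[:3],tri([(S,rs[0]),(T,rt[0])]))
a=cv2.resize(S['image'][105:195,185:305],None,fx=5,fy=5,interpolation=2);b=cv2.resize(T['image'][170:230,160:220],None,fx=7,fy=7,interpolation=2)
im=np.zeros((600,800,3),np.uint8);a=cv2.resize(S['image'][115:195,205:265],(400,533),interpolation=2);b=cv2.resize(T['image'][175:225,165:215],(400,400),interpolation=2)
im[:533,:400]=a;im[:400,400:]=b;cv2.imwrite('pics/c1.png',im[...,::-1])
for n,f in(('amber',(S,T)),('flask',(S,T)),('beaker',(S,T))):
    for g,z in zip(f,(0,0)): print(n,[onz(g,d['point'],.008 if n=='beaker' else 0) for d in arm.mark_of(n,g)[:1]])
```

```text
grip [0.5024 0.2541 0.1268]
hook [0.4864 0.2656 0.0849]
basket [0.5193 0.2412 0.    ]
yellow ((np.float64(283.8), np.float64(297.73333333333335)), 15, (np.int64(282), np.int64(286), np.int64(296), np.int64(299))) ((np.float64(376.5652173913044), np.float64(187.56521739130434)), 23, (np.int64(373), np.int64(379), np.int64(186), np.int64(189))) [ 0.5379 -0.2273  0.1232] [ 0.5394 -0.2285  0.12  ] [ 0.5372 -0.2254  0.12  ]
blue (285, (np.int64(275), np.int64(294), np.int64(253), np.int64(341))) [ 0.5419 -0.139   0.13  ] [ 0.5335 -0.3015  0.13  ] -177.05108021760125
blue (174, (np.int64(338), np.int64(411), np.int64(185), np.int64(190))) [ 0.5434 -0.1284  0.13  ] [ 0.5342 -0.3209  0.13  ] -177.27429141272472
red ((np.float64(225.34375), np.float64(134.34375)), 64, (np.int64(223), np.int64(227), np.int64(127), np.int64(143))) ((np.float64(179.19607843137254), np.float64(203.76470588235293)), 51, (np.int64(175), np.int64(183), np.int64(200), np.int64(207))) [0.5035 0.2545 0.1244]
amber []
amber [array([0.6625, 0.2019, 0.    ])]
flask [array([ 0.4303, -0.2012,  0.    ])]
flask [array([ 0.4246, -0.1974,  0.    ])]
beaker [array([ 0.6982, -0.217 ,  0.008 ])]
beaker [array([ 0.699 , -0.2087,  0.008 ])]
```

View pics/c1.png

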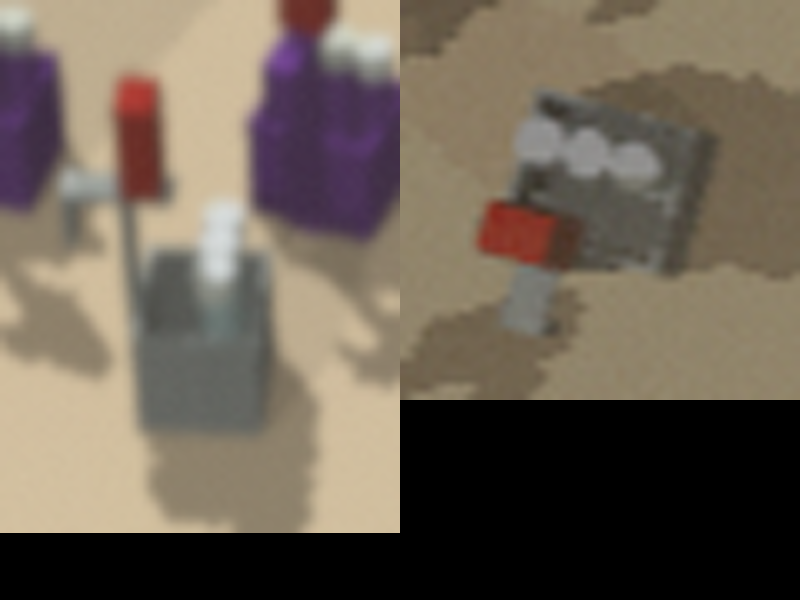

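The crop confirms the grey basket with the red grip, with the strap and lip towards lower left (top view). Next I refine its yaw and the clearances.

Run:
```python
from h import *
from scipy.optimize import least_squares
np.set_printoptions(precision=4,suppress=True)
S=grab('side');T=grab('top')
t=lambda x,y:((x-400)/8+165-.5,y/8+175-.5); s=lambda x,y:(x/6.667+205-.5,y/6.667+115-.5)
ob=[(T,t(538,92),(25,28,50)),(T,t(712,136),(25,-28,50)),(T,t(670,272),(-25,-28,50)),(T,t(525,333),(-51,0,104)),(T,(179.2,203.8),(-20,0,130)),
(S,s(140,432),(-25,-28,0)),(S,s(264,432),(25,-28,0)),(S,s(270,340),(25,-28,50)),(S,(225.3,134.3),(-20,0,126.5)),(S,s(68,180),(-51,0,104))]
W=lambda p,m:np.array([p[0]+np.cos(p[2])*m[0]/1e3-np.sin(p[2])*m[1]/1e3,p[1]+np.sin(p[2])*m[0]/1e3+np.cos(p[2])*m[1]/1e3,m[2]/1e3])
r=lambda p:np.concatenate([proj(f,W(p,m))[0]-u for f,u,m in ob])
o=least_squares(r,[.52,.245,-.27],loss='soft_l1',x_scale=[.01,.01,.1]);p=o.x
print(p,np.degrees(p[2]),'grip',W(p,(-20,0,135)));print(r(p).reshape(-1,2).T)
for a,b in(((251.4,112.9),(146.4,173.7)),((194.8,110.3),(128.1,227.6))):print('purple grip',tri([(S,a),(T,b)]))
print('amber s',onz(S,(290,182),0))
# rail: sharper, yellow centroid at higher res; rail midline ends
```

```text
[ 0.5227  0.2436 -0.2605] -14.92685543062192 grip [0.5034 0.2487 0.135 ]
[[ 0.0084 -1.4404 -1.0227 -0.0458  1.8356  0.1474  0.2823 -1.2195  0.4987
  -0.4909]
 [-0.5751 -0.8396  0.4642  0.0302  0.167  -0.371   0.2934  0.2747  0.8275
   0.1862]]
purple grip [0.5826 0.338  0.1172]
purple grip [0.4424 0.3844 0.1151]
amber s [0.6555 0.1761 0.    ]
```

Call:
jog_arm(dp=[[0.025,-0.026,0],[0.038,-0.039,0],[0.04,-0.041,0],[0.04,-0.041,0],[0.04,-0.041,0],[0.04,-0.041,0],[0.04,-0.041,0],[0.04,-0.044,0]], rotation=[[0,0,1],[0,0,1],[0,0,1],[0,0,1.5],[0,0,0],[0,0,0],[0,0,0],[0,0,0]], claw=[0,0,0,0,0,0,0,0])

```text
refused, shift out of range in row 8
```

Call:
jog_arm(dp=[[0,0,0],[0,0,0],[0,0,-0.02],[0,0,-0.02]], rotation=[[0,0,0],[0,0,0],[0,0,0],[0,0,0]], claw=[0.1,0.1,0.1,0.1])

```text
t: 1.83
tcp_pos: [0.2006, 0.5661, 0.2113]
tool_rot: [-3.093, 0.532, 0.0]
force: [-0.2, 0.3, -0.1]
width: 0.077
```

Call:
jog_arm(dp=[[0.025,-0.026,0],[0.038,-0.04,0],[0.04,-0.0415,0],[0.04,-0.0415,0],[0.04,-0.0415,0],[0.04,-0.0415,0],[0.04,-0.0415,0],[0.04,-0.0415,0]], rotation=[[0,0,1],[0,0,1],[0,0,1],[0,0,1.5],[0,0,0],[0,0,0],[0,0,0],[0,0,0]], claw=[0.1,0.1,0.1,0.1,0.1,0.1,0.1,0.1])

```text
t: 2.5
tcp_pos: [0.4287, 0.3276, 0.2107]
tool_rot: [-3.114, 0.41, -0.001]
force: [1.0, 1.1, 0.7]
width: 0.0768
```

Call:
jog_arm(dp=[[0,0,0],[0,0,0],[0,0,0]], rotation=[[0,0,0],[0,0,0],[0,0,0]], claw=[0.1,0.1,0.1])

```text
t: 2.75
tcp_pos: [0.4278, 0.3292, 0.2102]
tool_rot: [-3.114, 0.412, 0.0]
force: [-0.8, -0.4, 0.2]
width: 0.0768
```

Run:
```python
from h import *
from scipy.spatial.transform import Rotation as R
S=grab('side')
o=arm.get_obs();print(o['tcp_pos'],o['q'],R.from_rotvec(o['tool_rot']).as_matrix())
cv2.imwrite('pics/c2.png',cv2.resize(S['image'][80:190,180:300],(720,600)[:2],interpolation=2)[...,::-1])
```

```text
[0.42732885 0.32976073 0.2102121 ] [ 1.02970865e+00 -1.21569266e-01 -1.44780558e-01 -1.98080324e-04
 -1.54757570e+00  2.79312048e-01] [[ 9.65930769e-01 -2.58800545e-01 -1.64932742e-04]
 [-2.58800529e-01 -9.65930781e-01  1.09995047e-04]
 [-1.87780390e-04 -6.35629190e-05 -9.99999980e-01]]
```

View pics/c2.png

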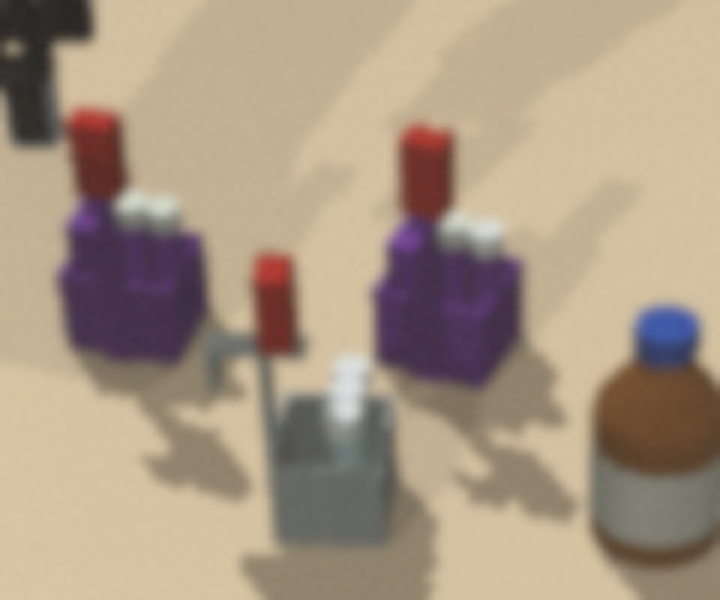

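The view shows the tool at upper left, above the purple basket, and the steel basket still in place. Rows are capped at 41.7 mm in norm, so I take smaller ones.

Call:
jog_arm(dp=[[0.019,-0.0195,0],[0.019,-0.0195,0],[0.019,-0.0195,0],[0.019,-0.0195,0],[0,0,0],[0,0,0]], rotation=[[0,0,0],[0,0,0],[0,0,0],[0,0,0],[0,0,0],[0,0,0]], claw=[0.2,0.3,0.3,0.3,0.3,0.3])

```text
t: 3.3
tcp_pos: [0.5037, 0.2517, 0.2099]
tool_rot: [3.114, -0.411, -0.001]
force: [-1.1, 0.1, -0.5]
width: 0.0599
```

Run:
```python
from h import *
S=grab('side');T=grab('top')
o=arm.get_obs();print(o['tcp_pos'],o['width'])
im=np.zeros((400,800,3),np.uint8)
im[:,:400]=cv2.resize(S['image'][90:170,185:265],(400,400),interpolation=2);im[:,400:]=cv2.resize(T['image'][170:240,150:220],(400,400),interpolation=2)
cv2.imwrite('pics/c3.png',im[...,::-1])
```

```text
[0.50305308 0.25240676 0.21012063] 0.05932231169745627
```

View pics/c3.png

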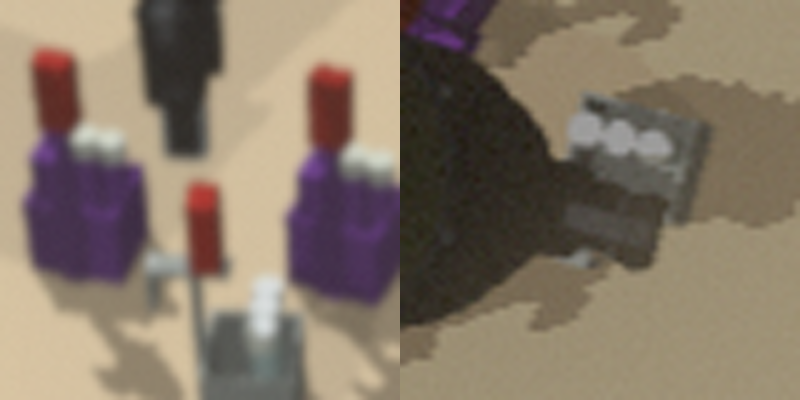

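Run:
```python
from h import *
S=grab('side')
o=arm.get_obs();p=o['tcp_pos'];print(p)
print('finger tip obs (222.2,120.6)');u=np.array([-.2588,-.9659,0])
for d in(.03,.04):print(d,proj(S,p+u*d+[0,0,-.019]))
print('grip top -y edge', proj(S,[.5034,.2515,.149]),'obs ~',(185+204/5,90+190/5), proj(S,[.5034,.2515,.104]))
```

```text
[0.50297892 0.25249725 0.21022605]
finger tip obs (222.2,120.6)
0.03 [[222.33966222 120.81300386]]
0.04 [[221.84880935 123.43169368]]
grip top -y edge [[225.08750224 127.3116048 ]] obs ~ (225.8, 128.0) [[226.17330162 141.36221041]]
```

Finger and grip projections agree with the picture, so I descend.

Call:
jog_arm(dp=[[0,0,-0.02],[0,0,-0.02],[0,0,-0.02],[0,0,-0.015],[0,0,0],[0,0,0]], rotation=[[0,0,0],[0,0,0],[0,0,0],[0,0,0],[0,0,0],[0,0,0]], claw=[0.3,0.3,0.3,0.3,0.3,0.3])

```text
t: 3.95
tcp_pos: [0.503, 0.2518, 0.1351]
tool_rot: [3.114, -0.408, -0.001]
force: [-0.2, 0.1, 0.5]
width: 0.0597
```

Call:
jog_arm(dp=[[0,0,0],[0,0,0],[0,0,0],[0,0,0],[0,0,0],[0,0,0],[0,0,0],[0,0,0]], rotation=[[0,0,0],[0,0,0],[0,0,0],[0,0,0],[0,0,0],[0,0,0],[0,0,0],[0,0,0]], claw=[0.5,0.65,0.75,0.85,1,1,1,1])

```text
t: 4.62
tcp_pos: [0.5041, 0.2513, 0.1367]
tool_rot: [-3.114, 0.411, -0.002]
force: [-2.4, -2.0, 6.1]
width: 0.0211
```

Call:
jog_arm(dp=[[0,0,0.01],[0,0,0.02],[0,0,0.025],[0,0,0.025],[0,0,0.025],[0,0,0.025],[0,0,0.02],[0,0,0.01]], rotation=[[0,0,0],[0,0,0],[0,0,0],[0,0,0],[0,0,0],[0,0,0],[0,0,0],[0,0,0]], claw=[1,1,1,1,1,1,1,1])

```text
t: 5.28
tcp_pos: [0.5041, 0.2515, 0.2982]
tool_rot: [-3.112, 0.411, -0.004]
force: [0.3, -0.2, -3.0]
width: 0.0212
```

Call:
jog_arm(dp=[[0,0,0.01],[0,0,0],[0,0,0]], rotation=[[0,0,0],[0,0,0],[0,0,0]], claw=[1,1,1])

```text
t: 5.53
tcp_pos: [0.5035, 0.2515, 0.3043]
tool_rot: [3.114, -0.411, -0.002]
force: [-0.1, 0.6, -3.4]
width: 0.0212
```

Run:
```python
from h import *
S=grab('side');T=grab('top')
o=arm.get_obs();print(o['tcp_pos'],o['width'],o['force'],o['ft_torque'])
x=proj(S,o['tcp_pos']-[0,0,.06])[0].astype(int);print(x)
y=proj(T,o['tcp_pos']-[0,0,.06])[0].astype(int)
im=np.zeros((400,800,3),np.uint8)
for k,(f,c) in enumerate(((S,x),(T,y))): im[:,400*k:400*k+400]=cv2.resize(cv2.getRectSubPix(f['image'],(80,80),c.astype(float).tolist()),(400,400),interpolation=2)
cv2.imwrite('pics/c4.png',im[...,::-1])
```

```text
[0.50331464 0.25126782 0.30336348] 0.021384010202717248 [-0.01270235  0.36999197 -3.78362587] [-0.00452248  0.04865371 -0.03810402]
[222  95]
```

View pics/c4.png

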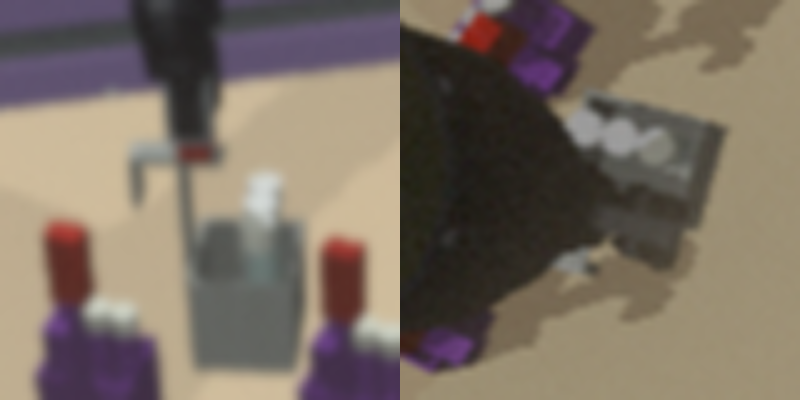

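The basket was lifted upright in the grip. Now I carry it over to the bath.

Call:
jog_arm(dp=[[0.002,-0.015,0],[0.004,-0.03,0],[0.004,-0.036,0],[0.004,-0.038,0],[0.004,-0.038,0],[0.004,-0.038,0],[0.004,-0.038,0],[0.004,-0.038,0]], rotation=[[0,0,0.5],[0,0,0.8],[0,0,0.9],[0,0,1],[0,0,1],[0,0,1],[0,0,1],[0,0,1]], claw=[1,1,1,1,1,1,1,1])

```text
t: 6.3
tcp_pos: [0.5332, -0.0215, 0.3041]
tool_rot: [3.134, -0.212, -0.002]
force: [1.5, 0.6, -2.1]
width: 0.0215
```

Call:
jog_arm(dp=[[0.004,-0.038,0],[0.004,-0.038,0],[0.004,-0.038,0],[0.004,-0.036,0],[0.004,-0.03,0],[0.003,-0.015,0],[0,0,0],[0,0,0]], rotation=[[0,0,1],[0,0,1],[0,0,1],[0,0,1],[0,0,0.6],[0,0,0.4],[0,0,0],[0,0,0]], claw=[1,1,1,1,1,1,1,1])

```text
t: 6.97
tcp_pos: [0.5564, -0.2153, 0.3034]
tool_rot: [-3.14, 0.081, 0.005]
force: [0.5, 0.5, -3.4]
width: 0.0209
```

Call:
jog_arm(dp=[[0,0,0],[0,0,0]], rotation=[[0,0,0],[0,0,0]], claw=[1,1])

```text
t: 7.13
tcp_pos: [0.5567, -0.2137, 0.305]
tool_rot: [-3.14, 0.076, 0.0]
force: [0.6, 1.1, -3.0]
width: 0.0213
```

```bash
cat > look.py <<'E'
from h import *
import sys
from scipy.spatial.transform import Rotation as R
np.set_printoptions(precision=4,suppress=True)
S=grab('side');T=grab('top')
o=arm.get_obs();p=o['tcp_pos'];m=R.from_rotvec(o['tool_rot']).as_matrix();print(o['t'],p,o['width'],o['force'],o['ft_torque'],'yaw',np.degrees(np.arctan2(-m[0,1],-m[1,1]))*-1, 'tilt',m[:2,2])
u=np.array([.9989,-.048,0])
h=p-.018*u-[0,0,.0355]
print('expected hook',h,'side px',proj(S,h),'top px',proj(T,h),'hook mark',[d['point'] for d in arm.mark_of('hook',S)[:3]],[d['point'] for d in arm.mark_of('hook',T)[:3]])
im=np.zeros((400,800,3),np.uint8)
for k,(f,c) in enumerate(((S,proj(S,h)[0]),(T,proj(T,h)[0]))):
    c=np.round(c); print('crop org',c-39.5); im[:,400*k:400*k+400]=cv2.resize(cv2.getRectSubPix(f['image'],(80,80),c.tolist()),(400,400),interpolation=2)
cv2.imwrite('pics/'+sys.argv[1],im[...,::-1])
E
python3 look.py c5.png
```

```text
7.2333 [ 0.5568 -0.2137  0.3054] 0.021406777522443826 [ 0.1025  0.1705 -3.3235] [ 0.0192  0.0291 -0.011 ] yaw -2.7422330641142643 tilt [0.0003 0.    ]
expected hook [ 0.5388 -0.2129  0.2699] side px [[285.7815 241.4668]] top px [[390.8586 183.5464]] hook mark [[195.2, 119.8], [247.4, 122.8]] [[138.0, 236.4], [156.3, 177.9], [389.2, 182.7]]
crop org [246.5 201.5]
crop org [351.5 144.5]
```

View pics/c5.png

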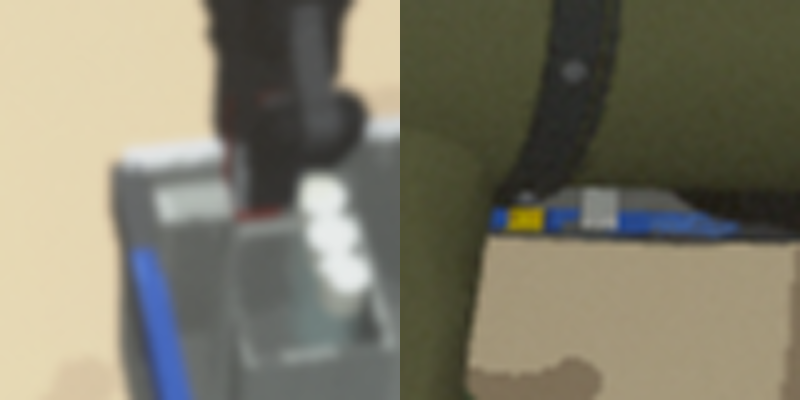

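The top crop shows the hook crown at about (391,186) px and the yellow notch at about (376.3,188), along the blue rail. I'll work out the offset.

Run:
```python
from h import *
np.set_printoptions(precision=4,suppress=True)
T=grab('top');S=grab('side')
p=arm.get_obs()['tcp_pos'];print(p)
h=cv2.cvtColor(T['image'],cv2.COLOR_RGB2HSV);k=cv2.inRange(h,(20,130,90),(35,255,255));k[:,:365]=0;k[:,390:]=0;k[:180]=0;k[195:]=0
w=k/255.;ys,xs=np.nonzero(k);c=(xs.mean(),ys.mean());print(c,xs.min(),xs.max(),ys.min(),ys.max(),onz(T,c,.12))
print('hook y from px',onz(T,(391.1,186),.274),'lip edge',onz(T,(391.1,189.9),.272),'expect lip',p-.031*np.array([.9989,-.048,0]))
b=cv2.inRange(h,(105,130,60),(125,255,255));
for x in (382,384,397,400,404): 
    r=np.nonzero(b[175:200,x])[0]+175; print(x,r, onz(T,(x,r.max()+.5),.13)[:2] if len(r) else '')
g=T['image'][183:194].mean(2).astype(int)
for x in (376,383,389,391,393): print(x,T['image'][180:195,x].tolist())
```

```text
[ 0.5568 -0.2142  0.3054]
(np.float64(376.0), np.float64(188.0)) 373 379 186 190 [ 0.5384 -0.2271  0.12  ]
hook y from px [ 0.5335 -0.2118  0.274 ] lip edge [ 0.5256 -0.2123  0.272 ] expect lip [ 0.5258 -0.2127  0.3054]
382 [186 187 188 189 190] [ 0.5316 -0.2384]
384 [186 187 188] [ 0.5364 -0.2433]
397 [187 188 189 190] [ 0.5313 -0.2745]
400 [187 188 189 190] [ 0.5312 -0.2818]
404 [187 188 189 190] [ 0.5311 -0.2914]
376 [[41, 39, 34], [36, 31, 29], [33, 32, 27], [89, 90, 92], [76, 77, 75], [72, 72, 73], [124, 106, 18], [162, 144, 3], [162, 144, 0], [161, 144, 0], [109, 96, 27], [71, 71, 61], [137, 125, 104], [159, 145, 118], [163, 151, 123]]
383 [[42, 39, 29], [36, 38, 30], [41, 44, 39], [84, 86, 81], [85, 88, 81], [87, 87, 82], [58, 79, 125], [42, 72, 137], [43, 74, 142], [36, 72, 139], [34, 51, 89], [68, 69, 64], [109, 104, 85], [160, 148, 122], [162, 149, 121]]
389 [[52, 52, 38], [41, 45, 28], [127, 128, 123], [130, 131, 127], [128, 132, 126], [129, 131, 127], [126, 129, 123], [130, 132, 126], [137, 138, 133], [137, 137, 133], [82, 81, 76], [60, 61, 66], [90, 89, 75], [161, 146, 118], [161, 148, 120]]
391 [[55, 58, 39], [52, 53, 33], [105, 107, 99], [134, 136, 131], [132, 134, 129], [131, 134, 130], [131, 134, 128], [131, 134, 129], [131, 133, 127], [129, 133, 128], [90, 91, 85], [63, 66, 68], [90, 88, 77], [160, 147, 120], [164, 150, 122]]
393 [[48, 51, 26], [50, 50, 31], [105, 107, 100], [128, 129, 122], [127, 132, 125], [128, 131, 126], [130, 132, 128], [130, 132, 128], [138, 139, 134], [132, 132, 127], [73, 85, 102], [50, 56, 69], [93, 89, 79], [160, 145, 118], [164, 151, 125]]
```

Call:
jog_arm(dp=[[0,-0.007,0],[0,-0.0075,-0.01],[0,0,-0.02],[0,0,-0.02],[0,0,-0.02],[0,0,-0.02],[0,0,-0.01],[0,0,0]], rotation=[[0,0,0],[0,0,0],[0,0,0],[0,0,0],[0,0,0],[0,0,0],[0,0,0],[0,0,0]], claw=[1,1,1,1,1,1,1,1])

```text
t: 8.1
tcp_pos: [0.5554, -0.2293, 0.2014]
tool_rot: [-3.139, 0.078, 0.009]
force: [-0.9, -0.4, -3.8]
width: 0.0213
```

Call:
jog_arm(dp=[[0,0,0],[0,0,0],[0,0,0]], rotation=[[0,0,0],[0,0,0],[0,0,0]], claw=[1,1,1])

```text
t: 8.35
tcp_pos: [0.5573, -0.2296, 0.2071]
tool_rot: [3.14, -0.078, 0.004]
force: [-0.5, -0.6, -3.6]
width: 0.0212
```

```bash
python3 look.py c6.png
```

```text
8.45 [ 0.5571 -0.2293  0.2065] 0.02092058513459627 [ 0.2086 -0.1279 -3.0109] [-0.0163  0.0387  0.0247] yaw -2.823450107045515 tilt [ 0.002  -0.0004]
expected hook [ 0.5392 -0.2285  0.171 ] side px [[286.2394 283.5564]] top px [[383.1926 186.3522]] hook mark [[287.4, 286.7], [198.4, 119.5], [249.1, 122.8]] [[155.4, 179.0], [139.6, 234.1], [384.0, 185.8]]
crop org [246.5 244.5]
crop org [343.5 146.5]
```

View pics/c6.png

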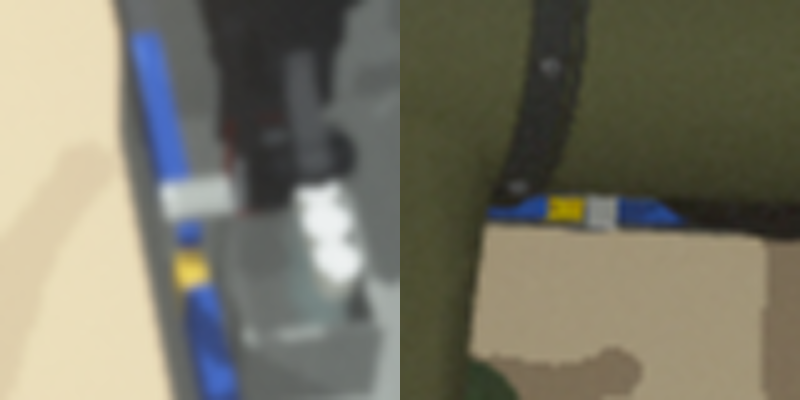

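The hook is above the rail and the lip is outside it. In the side crop the crown is at (200,195) and the notch at (192,270). Parallax puts the hook about 1.5 mm too far to -y. I correct that and lower gently.

Call:
jog_arm(dp=[[-0.0005,0.0015,-0.006],[0,0,-0.008],[0,0,-0.008],[0,0,-0.007],[0,0,-0.004],[0,0,0],[0,0,0]], rotation=[[0,0,0],[0,0,0],[0,0,0],[0,0,0],[0,0,0],[0,0,0],[0,0,0]], claw=[1,1,1,1,1,1,1])

```text
t: 9.13
tcp_pos: [0.5561, -0.2278, 0.1719]
tool_rot: [3.14, -0.077, -0.001]
force: [-1.2, 0.1, -1.4]
width: 0.0212
```

Call:
jog_arm(dp=[[0,0,-0.001],[0,0,-0.001],[0,0,-0.001],[0,0,0],[0,0,0]], rotation=[[0,0,0],[0,0,0],[0,0,0],[0,0,0],[0,0,0]], claw=[1,1,1,1,1])

```text
t: 9.55
tcp_pos: [0.5562, -0.2277, 0.1693]
tool_rot: [3.141, -0.077, 0.0]
force: [-0.3, -0.2, -2.3]
width: 0.021
```

Call:
jog_arm(dp=[[0,0,-0.001],[0,0,-0.001],[0,0,-0.001],[0,0,0],[0,0,0]], rotation=[[0,0,0],[0,0,0],[0,0,0],[0,0,0],[0,0,0]], claw=[1,1,1,1,1])

```text
t: 9.97
tcp_pos: [0.5561, -0.2277, 0.1661]
tool_rot: [3.141, -0.077, -0.0]
force: [-0.2, 0.5, -3.5]
width: 0.021
```

Call:
jog_arm(dp=[[0,0,-0.001],[0,0,-0.001],[0,0,0],[0,0,0]], rotation=[[0,0,0],[0,0,0],[0,0,0],[0,0,0]], claw=[1,1,1,1])

```text
t: 10.3
tcp_pos: [0.5562, -0.2277, 0.1641]
tool_rot: [3.141, -0.078, -0.0]
force: [0.4, 0.1, -2.2]
width: 0.0211
```

Call:
jog_arm(dp=[[0,0,-0.001],[0,0,-0.001],[0,0,0],[0,0,0]], rotation=[[0,0,0],[0,0,0],[0,0,0],[0,0,0]], claw=[1,1,1,1])

```text
t: 10.63
tcp_pos: [0.5561, -0.2277, 0.1621]
tool_rot: [3.141, -0.077, -0.0]
force: [0.2, 0.6, -3.2]
width: 0.0209
```

Call:
jog_arm(dp=[[0,0,-0.001],[0,0,-0.001],[0,0,-0.001],[0,0,0],[0,0,0]], rotation=[[0,0,0],[0,0,0],[0,0,0],[0,0,0],[0,0,0]], claw=[1,1,1,1,1])

```text
t: 11.05
tcp_pos: [0.5561, -0.2277, 0.1591]
tool_rot: [3.141, -0.077, -0.0]
force: [-0.3, 0.4, -3.2]
width: 0.0211
```

Call:
jog_arm(dp=[[0,0,-0.001],[0,0,-0.001],[0,0,0],[0,0,0]], rotation=[[0,0,0],[0,0,0],[0,0,0],[0,0,0]], claw=[1,1,1,1])

```text
t: 11.38
tcp_pos: [0.5562, -0.2277, 0.1572]
tool_rot: [3.141, -0.078, -0.0]
force: [0.6, -0.4, -2.8]
width: 0.0213
```

Call:
jog_arm(dp=[[0,0,-0.001],[0,0,0],[0,0,0]], rotation=[[0,0,0],[0,0,0],[0,0,0]], claw=[1,1,1])

```text
t: 11.63
tcp_pos: [0.5563, -0.2278, 0.1565]
tool_rot: [3.14, -0.077, 0.001]
force: [0.5, 0.1, -1.7]
width: 0.021
```

Call:
jog_arm(dp=[[0,0,-0.0005],[0,0,0],[0,0,0]], rotation=[[0,0,0],[0,0,0],[0,0,0]], claw=[1,1,1])

```text
t: 11.88
tcp_pos: [0.5564, -0.2278, 0.1565]
tool_rot: [3.14, -0.077, 0.001]
force: [-1.5, 0.9, 2.5]
width: 0.021
```

```bash
python3 look.py c7.png
```

```text
11.9833 [ 0.5564 -0.2278  0.1565] 0.02122704605392844 [-0.7892  0.851   2.4673] [ 0.3568  0.4143 -0.0036] yaw -2.8205276569069295 tilt [ 0.0009 -0.0005]
expected hook [ 0.5384 -0.2269  0.121 ] side px [[284.684  298.0972]] top px [[376.0606 187.9681]] hook mark [[284.7, 302.6], [248.2, 122.9], [192.8, 120.8]] [[138.9, 233.9], [157.1, 174.8], [375.3, 188.7]]
crop org [245.5 258.5]
crop org [336.5 148.5]
```

View pics/c7.png

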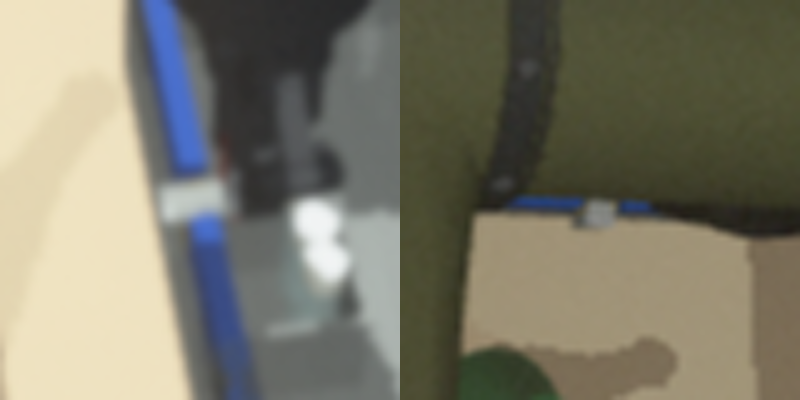

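The hook is down in the notch: about 5 N at TCP z .1565, which puts the crown at about .121, and the yellow floor is fully covered. Before release I ease off the load and feel towards -x, so the strap sits close to the rail and the basket tilts less when let go.

Call:
jog_arm(dp=[[0,0,0.0004],[-0.001,0,0],[0,0,0],[0,0,0]], rotation=[[0,0,0],[0,0,0],[0,0,0],[0,0,0]], claw=[1,1,1,1])

```text
t: 12.42
tcp_pos: [0.5558, -0.2278, 0.1565]
tool_rot: [3.14, -0.077, 0.003]
force: [2.9, -1.1, 1.4]
width: 0.0211
```

Call:
jog_arm(dp=[[-0.0005,0,0],[-0.0005,0,0],[0,0,0],[0,0,0]], rotation=[[0,0,0],[0,0,0],[0,0,0],[0,0,0]], claw=[1,1,1,1])

```text
t: 12.75
tcp_pos: [0.5545, -0.2278, 0.1565]
tool_rot: [3.14, -0.077, 0.001]
force: [4.1, -0.8, 3.6]
width: 0.0212
```

Call:
jog_arm(dp=[[-0.0005,0,0],[0,0,0],[0,0,0]], rotation=[[0,0,0],[0,0,0],[0,0,0]], claw=[1,1,1])

```text
t: 13.0
tcp_pos: [0.5539, -0.2278, 0.1565]
tool_rot: [3.14, -0.077, 0.001]
force: [3.8, -0.4, 3.8]
width: 0.0212
```

Call:
jog_arm(dp=[[0,0,0.0005],[0,0,0],[0,0,0],[0,0,0],[0,0,0],[0,0,0]], rotation=[[0,0,0],[0,0,0],[0,0,0],[0,0,0],[0,0,0],[0,0,0]], claw=[1,0.85,0.7,0.55,0.4,0.3])

```text
t: 13.5
tcp_pos: [0.5532, -0.2277, 0.156]
tool_rot: [-3.14, 0.078, 0.003]
force: [-1.2, 0.1, 0.1]
width: 0.0592
```

Call:
jog_arm(dp=[[0,0,0],[0,0,0],[0,0,0.004],[0,0,0.01],[0,0,0.02],[0,0,0.03],[0,0,0.04],[0,0,0.04]], rotation=[[0,0,0],[0,0,0],[0,0,0],[0,0,0],[0,0,0],[0,0,0],[0,0,0],[0,0,0]], claw=[0.3,0.3,0.3,0.3,0.3,0.3,0.3,0.3])

```text
t: 14.17
tcp_pos: [0.5531, -0.2278, 0.3028]
tool_rot: [3.14, -0.077, -0.001]
force: [0.9, 0.1, 0.6]
width: 0.0596
```

Call:
jog_arm(dp=[[-0.03,0,0.02],[-0.03,0,0.02],[-0.03,0,0.02],[-0.03,0,0.02],[-0.02,0,0],[0,0,0],[0,0,0]], rotation=[[0,0,0],[0,0,0],[0,0,0],[0,0,0],[0,0,0],[0,0,0],[0,0,0]], claw=[0.3,0.3,0.3,0.3,0.3,0.3,0.3])

```text
t: 14.75
tcp_pos: [0.4129, -0.2278, 0.3828]
tool_rot: [3.14, -0.078, 0.006]
force: [-0.4, 0.6, -0.6]
width: 0.0601
```

Run:
```python
from h import *
np.set_printoptions(precision=4,suppress=True)
S=grab('side');T=grab('top');print(arm.get_obs()['tcp_pos'],arm.get_obs()['force'])
u=np.array([.9989,-.048,0]);hk=np.array([.536,-.227,.120])
for n,m in(('gripT',(-20,149)),('gripB',(-20,104)),('hook',(-38,100)),('lip',(-51,104))): 
    X=hk+u*(m[0]+38)/1e3+[0,0,(m[1]-100)/1e3];print(n,proj(S,X),proj(T,X))
for n in('amber','flask','beaker','hook'):print(n,[onz(g,d['point'],.008 if n=='beaker' else 0) for g in(S,T) for d in arm.mark_of(n,g)[:1]])
im=np.zeros((400,800,3),np.uint8)
for k,(f,c) in enumerate(((S,(290,300)),(T,(376,185)))): im[:,400*k:400*k+400]=cv2.resize(cv2.getRectSubPix(f['image'],(80,80),c),(400,400),interpolation=2)
cv2.imwrite('pics/c8.png',im[...,::-1])
```

```text
[ 0.414  -0.2276  0.3805] [ 0.5918  0.0503 -0.1976]
gripT [[294.4068 282.4295]] [[382.4794 180.0209]]
gripB [[293.2348 296.1282]] [[376.6506 181.5034]]
hook [[283.3803 298.635 ]] [[375.9915 188.9763]]
lip [[276.3553 298.4446]] [[376.359  194.2223]]
amber [array([0.6507, 0.1937, 0.    ]), array([0.6557, 0.2016, 0.    ])]
flask [array([ 0.4329, -0.2019,  0.    ]), array([ 0.4232, -0.1973,  0.    ])]
beaker [array([ 0.6983, -0.2166,  0.008 ]), array([ 0.6903, -0.2124,  0.008 ])]
hook [array([ 0.5957,  0.4394, -0.    ]), array([0.5835, 0.3489, 0.    ])]
```

View pics/c8.png

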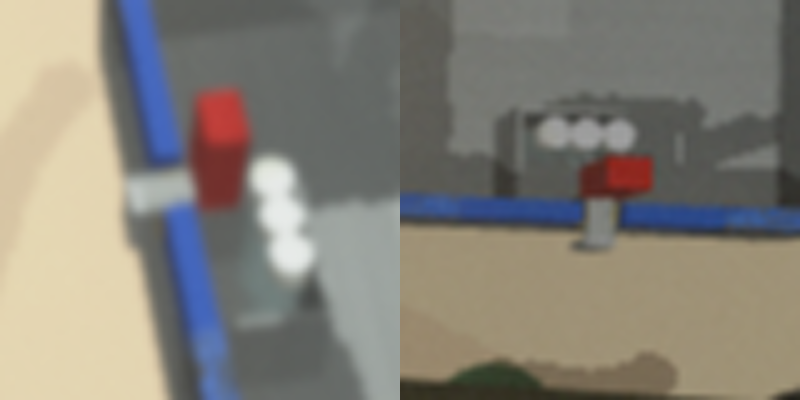

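The crops show the hook across the rail at the notch with no yellow left uncovered. The grip top is at side (294,282) and top (382,180), within 0.4 px of where a fully seated, upright basket would project. The bystanders have not moved beyond noise, and the arm is clear.

```bash
python3 -c "
from rig import arm
print(arm.sign_off())"
```

```text
the job is handed in; nothing more can be done
None
```

I hung the steel basket by its hook in the rail's notch, let go and handed the job in at about 15 s. No verdict is reported.

- **Getting there:** I picked the grey basket, not the two purple look-alikes. I gripped it by the red grip, squared it to the bath and lowered it over the notch I had located by its yellow floor. The hook went in without touching the rail top.
- **Seating:** It touched the notch floor with about 5 N, with the crown at about 0.121 m. Before opening the jaws I shifted it 2.5 mm towards -x so it would tilt less when released. The tool force read up to about 8 N, against the 20 N limit.
- **Last checks:** The grip top appears within about 0.4 px of where an upright, fully seated basket would show it, and the notch is covered. The tool is well clear and reads no load.
- **Bystanders:** The network marks for the bottle, flask and beaker scatter by up to 10 mm between pictures. I saw no sign that any of them moved, and the arm stayed away from them.
- **Not checked:** I did not measure the basket's speed after release.

One early move call was refused because a number was out of range, and rows over 41.7 mm in total were cut short. Both were corrected before I touched anything.

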